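# Clear the rejected sample and hold the shaker's run lever level

### The arm

A 6-joint arm with a two-finger parallel gripper is mounted at the origin on the work surface. World frame = base frame: x ahead of the robot, y to its left, z up, the work surface at z = 0. Lengths are in m, angles in rad, forces in N, time in s.
With the tool pointing down it reaches from about 0.275 to 0.875 m from the base axis. Payload 12.5 kg.
Tool frame: the origin (TCP) lies on the centre line of the jaws, within the pads' length; the fingertips stand 25 mm ahead of it and the grasp point (between the pads) lies 6 mm ahead of it; z points along the fingers, x is the direction in which the jaws open and shut, and the axes are right-handed (so a half turn about z gives the same grasp; the last joint's range is limited). The gripper opens to 85 mm and grips with 20 to 120 N. Pads are 22 mm wide; open, the fingers measure 114 mm over their backs; the gripper's body (76 mm by 85 mm) begins 54 mm behind the grasp point. The pads swing forward as they close: fully open they stand 13 mm farther back than shut.
Start: joints at [-1.312, 0.351, 1.652, -0, 1.139, -0.085], TCP at [0.185, -0.518, 0.231] pointing down, gripper open.
Joint ranges: [-2.75, 2.75], [-0.79, 2.1], [0.01, 2.65], [-1.57, 4.71], [0.07, 3.14], [-2.87, 2.87]. Speed limits (rad/s): [2.22, 2.22, 2.79, 3.14, 3.14, 3.14].

### API

Orientations are given as a rotation vector (axis times angle).
In Python, from cell import manip, snapshot, calibration, ticket gives the robot as it stands.
- The arm moves only by the tool play_rows, never from a script. Its argument "deltas" is one flat list of numbers, 7 for each row, row after row: the finger opening in cm, from 0 to 8.54, then the shift along the world's x, y, z in cm, then the turn, a rotation vector about the world's x, y, z in rad. A call has 1 to 20 rows; each row shifts and turns the pose as measured when the row begins; what a row does not reach is not made up. A row lasts 1/12 s, in which the tool goes at most 41.7 mm and 7.16 degrees, less where a joint would pass 70% of its speed; a pose out of reach is approached as far as the arm can. A call with a gripper value outside its range is refused whole. The fingers move at their own pace and stop on an object; the grip force is fixed at half the most. Time passes only in rows, so rows that do not move let the fingers close. It gives the time, the measured TCP pose, the force and the opening at its end, in the units of the state.
- manip.sense(): the state, without advancing time (a new reading comes with each control period).
- snapshot(name): name is "scene" or "side" or "wrist"; returns (picture, depth): 400x640x3 uint8, red, green, blue; 400x640 float32, m along the optical axis (not along the pixel's ray), 0 where there is no reading.
- calibration(name): a dict with "intrinsics" (3x3 intrinsics, pixels), "T" (4x4, takes a point from camera to world coordinates). Camera axes: x right, y up, looking along -z (the intrinsics and any distortion apply to the point x, -y, -z); pixel columns grow to the right and rows downward; lengths in m; the calibration is good to about 2 mm. A picture is of the moment at which its call begins: read the wrist's pose just before it. calibration takes no time and is no camera call; for the wrist camera it gives the pose at the moment of the call.
- ticket.finish_job(): hands the job in, once; it reports no verdict.
The state is a dict: "time": time; "joint_positions": joint angles; "joint_velocities": joint speeds; "joint_torque": joint torques, N m; "ee_pos": TCP position; "eef_rot": TCP orientation; "contact_force": force on the tool from outside, world axes, zero at the start; "wrist_torque": the same for the moment, N m; "gripper_width": opening from 0.0 (shut) to 1.0 (fully open).
Only numpy, scipy, OpenCV 4.12 (cv2) and the standard library are available. Lean on these libraries where they do the work, as an engineer would, in place of code of your own. Each camera call takes 0.05 s, during which the arm holds its last target.

### The job

Take the rejected sample cup out of the shaker's cradle and drop it into the wire basket. Once the cradle is clear, start the empty test run: press the shaker's spring-loaded hold-to-run lever down until its arm points straight out level, never down to its lower stop, and finish while still holding it level. Leave the cups and the tub on the steel tray alone.

Things in the scene. Friction and masses are not known exactly. Their poses are not given: they have to be found in the camera images.
- shaker: Cup shaker: a white box on four feet, 180 x 170 mm in plan, with a bare steel deck 100 mm above the counter; fixed. Origin on the counter: the housing runs from 80 mm in front of it (own -x) to 100 mm behind it (+x) and 85 mm to each side. Its -x side, which carries the lever, faces roughly to the robot; z up.
- cradle (a point): Centre of the cradle's floor, on the deck, 45 mm along the shaker's +x from its origin and 100 mm above the counter. The cradle is a grey collar of 31 mm inner and 35 mm outer radius that stands 20 mm above the deck.
- lever_pivot (a point): Hinge axis of the lever, at the shaker's front edge: 92 mm along the shaker's -x, 93 mm above the counter. The axis runs along the shaker's y.
- lever (a joint): Hold-to-run lever, angle in rad. 0: at rest, pointing forward (shaker -x) and 0.4 rad (23 degrees) upward. Grows as it is pressed down: 0.4 is level (paddle top flush with the deck), 0.8 is the lower stop (0.4 rad below level). A spring always drives it back up to 0; pressing at the middle of the paddle takes about 4 N to start it, 8 N at level and 12 N at the lower stop.
- paddle (a point): Middle of the top face of the lever's black paddle (50 mm long, 60 mm wide, 14 mm thick). It lies 115 mm out from the pivot along the lever and 7 mm above the line through the pivot; about 144 mm above the counter at rest, 100 mm when level. x along the lever towards the pivot, y along the hinge axis, z out of the face. The counter below is clear.
- reject_cup: The rejected sample cup: a closed, rigid white cup, 54 mm in diameter and 70 mm high, with a grey lid of 56 mm diameter and 10 mm on top (80 mm in all); 80 to 170 g. At the start it stands upright and loose in the shaker's cradle, its foot on the deck. Origin at the centre of its foot, z up to the lid.
- reject_cup_center (a point): Middle of the rejected cup, on its axis 40 mm above its foot.
- basket: Steel wire basket for rejects, 200 mm (own x) x 170 mm (own y) outside, 90 mm high, walls and floor 4 mm, open on top; it does not slide. Empty at the start. Stands to the left or right of the shaker, the tray on the other side. Origin at the centre of its underside.
- tray: Low steel tray, 200 x 170 mm, 16 mm high, fixed, with kept samples that are to be left alone. Origin at the centre of its underside.
- kept_cup_a: A kept sample cup of the same make as the rejected one, standing on the tray. Origin at the centre of its foot.
- kept_cup_b: A second kept sample cup like it, standing on the tray. Origin at the centre of its foot.
- tub: Low sample tub with a white lid, 86 x 116 x 55 mm, standing on the tray. Origin at the centre of its underside.

How it is judged:
On the way, in this order (a step that is already met when the one before it is completed fails the run):
1. the rejected cup lies let go and at rest in the wire basket (x of reject_cup_center in the frame of basket between -0.096 and 0.096 m and y of reject_cup_center in the frame of basket between -0.081 and 0.081 m and z of reject_cup_center in the frame of basket between 0.01 and 0.075 m and contact force between the fingers and reject_cup below 0.05 N and linear speed of reject_cup below 0.05 m/s), for 0.2 s.
2. the lever is held level (value of joint lever between 0.3 and 0.5 rad and contact force between any of the fingers, the arm and shaker above 1.5 N), for 0.3 s.
At the end, for the whole second after the job is handed in: The lever stands still within 0.1 rad (6 degrees) of level (0.3 to 0.5 rad), the robot still pressing with over 1.5 N; the rejected cup, upright or lying, is let go and at rest inside the wire basket, its middle within the walls and under 75 mm above the basket's underside (all of step 1 and all of step 2 and velocity of joint lever between -0.1 and 0.1 rad/s); the arm keeps its last pose, push and grip.
It fails at once if the lever is pressed down to its lower stop (beyond 0.72 rad) (value of joint lever above 0.72 rad).
It fails at once if the lever is pressed (beyond 0.2 rad) while the cup is still in the cradle (value of joint lever above 0.2 rad and distance between reject_cup and cradle below 0.03 m).
It fails at once if a kept cup or the tub is shifted more than 25 mm (distance of any of kept_cup_a, kept_cup_b, tub from where it was at the start of the episode above 0.025 m).
It also fails if it takes over 53 s, if anything falls off the work surface, if the arm or the gripper's body presses on something with over 40 N, if the wrist force passes 120 N, or if a joint passes its speed limit or range.

## Working session

There is one attempt and no reset: what is moved stays moved. The work goes in short steps, Python scripts to look and compute and a tool call to move; the robot and the scene stay as the last step left them, time stands still between calls to the robot, and variables do not carry over. Pictures are saved under pics/ and viewed, and the job is handed in when it is done.

Besides the shell and the picture viewer there is one more tool, called after "Call:" by a JSON object that holds its "op" and its "data". play_rows: Moves the arm, as the interface text tells. Its arguments: {"type":"object","properties":{"deltas":{"type":"array","items":{"type":"number"}}},"required":["deltas"]}

```bash
mkdir -p pics; ls
python3 - <<'E'
from cell import manip, snapshot, calibration, ticket
import cv2, numpy as np
print(manip.sense())
for n in ["scene","side"]:
    p,d=snapshot(n); cv2.imwrite(f"pics/{n}0.png",p[:,:,::-1]); np.save(f"pics/{n}0.npy",d)
    c=calibration(n); print(n,c)
E
```

```text
pics
{'time': 0.0, 'joint_positions': array([-1.31160509e+00,  3.51241046e-01,  1.65244729e+00, -1.18186149e-05,
        1.13908532e+00, -8.45558625e-02]), 'joint_velocities': array([ 0.0007463 , -0.00018724, -0.00100874,  0.00159593,  0.00048712,
        0.00103474]), 'joint_torque': array([ 1.55806287e-03, -5.06101942e+01, -2.91405666e+01, -2.58559015e-05,
        4.52605964e-03,  3.71748627e-05]), 'ee_pos': array([ 0.18531655, -0.51747932,  0.23014697]), 'eef_rot': array([-2.56803119e+00,  1.80834202e+00,  1.43165323e-03]), 'contact_force': array([ 0.10397224, -0.44890892,  0.19238075]), 'wrist_torque': array([0.00120419, 0.04430467, 0.00860002]), 'gripper_width': 0.9994012726244609}
scene {'intrinsics': array([[376.23029137,   0.        , 319.96302396],
       [  0.        , 376.23029137, 195.59174296],
       [  0.        ,   0.        ,   1.        ]]), 'T': array([[ 0.22112182, -0.6826476 ,  0.69648934,  1.22508686],
       [ 0.97522093,  0.15991577, -0.15287602, -0.14471597],
       [-0.00701918,  0.71303521,  0.70109309,  0.7773533 ],
       [ 0.        ,  0.        ,  0.        ,  1.        ]])}
side {'intrinsics': array([[400.02093217,   0.        , 309.38687021],
       [  0.        , 400.02093217, 201.57999553],
       [  0.        ,   0.        ,   1.        ]]), 'T': array([[-0.74286352,  0.48499537, -0.46144695, -0.00323896],
       [-0.66911308, -0.55955641,  0.48906473,  0.58802099],
       [-0.02101146,  0.67206853,  0.74019079,  1.01163417],
       [ 0.        ,  0.        ,  0.        ,  1.        ]])}
```

View pics/scene0.png

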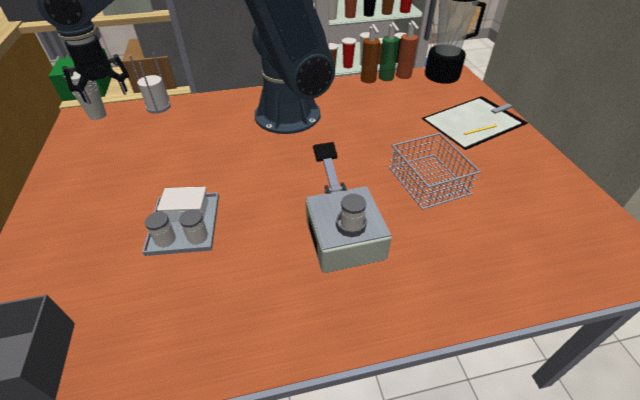

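View pics/side0.png

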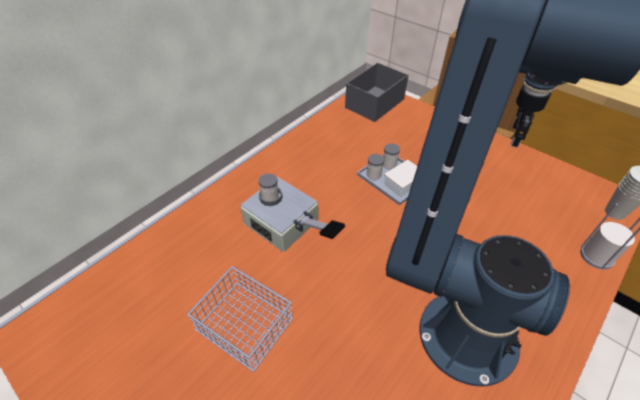

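The scene view shows the shaker at about (347,230) with the cup lid at (353,203) and the paddle at (325,151). The basket is at (433,170), on the robot's left. The tray is at (183,222). I'll enlarge these for measuring.

```bash
cat > h.py <<'E'
import numpy as np, cv2
from cell import calibration
def unproj(c,u,v,d):
    K=c["intrinsics"];T=c["T"]
    x=(u-K[0,2])/K[0,0]*d; y=(v-K[1,2])/K[1,1]*d
    return (T@np.array([x,-y,-d,1.]))[:3]
def onz(c,u,v,z):
    a=unproj(c,u,v,1.); o=c["T"][:3,3]
    return o+(a-o)*(z-o[2])/(a[2]-o[2])
def proj(c,P):
    P=np.atleast_2d(P); T=np.linalg.inv(c["T"]); q=P@T[:3,:3].T+T[:3,3]
    K=c["intrinsics"]
    return np.stack([K[0,2]-K[0,0]*q[:,0]/q[:,2],K[1,2]+K[1,1]*q[:,1]/q[:,2]],1)
E
python3 - <<'E'
import cv2
a=cv2.imread("pics/scene0.png")[130:280,290:490]; cv2.imwrite("pics/sc.png",cv2.resize(a,None,fx=4,fy=4,interpolation=2))
a=cv2.imread("pics/side0.png")[165:375,180:360]; cv2.imwrite("pics/si.png",cv2.resize(a,None,fx=2.8,fy=2.8,interpolation=2))
E
```

```text
(no output)
```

View pics/sc.png

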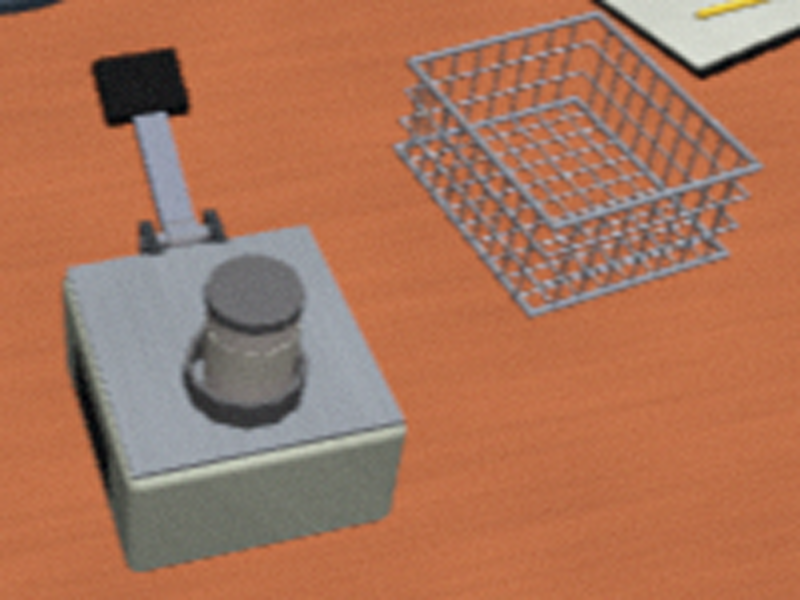

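View pics/si.png

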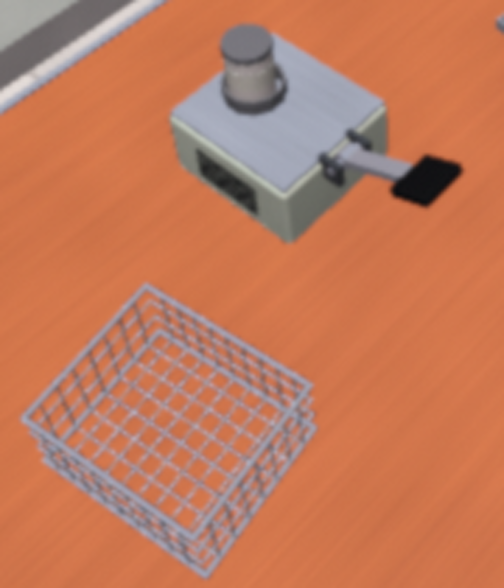

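Crop readings, scene: deck corners (67,268), (307,228), (405,428), (135,478); lid centre (255,288); basket rim (412,62), (598,14), (758,165), (555,222). Side: deck corners (172,118), (275,38), (386,106), (288,193); rim (148,287), (310,386), (192,537), (25,418).

Run:
```python
from h import *
np.set_printoptions(precision=4,suppress=True)
def go(n,f,off,deck,lid,pad,bas):
    c=calibration(n); S=lambda p:np.array(p)/f+np.array(off)
    q=lambda p,z:onz(c,*S(p),z)
    print(n)
    D=np.array([q(p,.1) for p in deck]); print("deck",D[:,:2].tolist(),"mean",D.mean(0),[np.linalg.norm(D[i]-D[i-1]) for i in range(4)])
    print("lid",q(lid,.18)); 
    B=np.array([q(p,.09) for p in bas]); print("basket",B[:,:2].tolist(),B.mean(0),[np.linalg.norm(B[i]-B[i-1]) for i in range(4)])
    d=np.load(f"pics/{n}0.npy")
    for nm,p in [("lid",lid),("pad",pad)]:
        u,v=S(p); print(nm,"depth",unproj(c,u,v,d[int(round(v)),int(round(u))]), "pad z.144", q(pad,.144))
go("scene",4,(290,130),[(67,268),(307,228),(405,428),(135,478)],(255,288),(141,85),[(412,62),(598,14),(758,165),(555,222)])
go("side",2.8,(180,165),[(172,118),(275,38),(386,106),(288,193)],(247,44),(428,179),[(148,287),(310,386),(192,537),(25,418)])
```

```text
scene
deck [[0.5494817355759951, -0.031077026673596075], [0.5488225584349521, 0.12971306741069383], [0.7224638869488537, 0.13290198153975175], [0.722171536209473, -0.02685735644379661]] mean [0.6357 0.0512 0.1   ] [np.float64(0.17274134669985242), np.float64(0.1607914452641622), np.float64(0.1736706081678624), np.float64(0.15975960547615425)]
lid [0.6686 0.0542 0.18  ]
basket [[0.38280963473610496, 0.2665336293368296], [0.35787008460304326, 0.4293452023277053], [0.5492728919848612, 0.4578267323488569], [0.5710300409464485, 0.29658965853284674]] [0.4652 0.3626 0.09  ] [np.float64(0.1906050529367429), np.float64(0.1647106233993507), np.float64(0.1935102897160434), np.float64(0.1626983942873629)]
lid depth [0.6711 0.0533 0.1827] pad z.144 [0.4309 0.0456 0.144 ]
pad depth [0.43   0.0458 0.1433] pad z.144 [0.4309 0.0456 0.144 ]
side
deck [[0.7066755166528519, 0.13877121192654435], [0.7095456149147606, -0.023003447814188394], [0.5419003544124185, -0.027416718091092918], [0.5386919304508928, 0.12890972682651436]] mean [0.6242 0.0543 0.1   ] [np.float64(0.16827279673687345), np.float64(0.16180011742351383), np.float64(0.16770334022742417), np.float64(0.15635936609264758)]
lid [0.663  0.0564 0.18  ]
basket [[0.5665991440051988, 0.2954609251371909], [0.3751305825868638, 0.267592068573664], [0.35350598324602617, 0.43077402216696037], [0.544317896069798, 0.45832401292192326]] [0.4599 0.363  0.09  ] [np.float64(0.1643801672110606), np.float64(0.1934861317453144), np.float64(0.1646085455715361), np.float64(0.1927905289843493)]
lid depth [0.6614 0.0577 0.182 ] pad z.144 [0.4207 0.048  0.144 ]
pad depth [0.4194 0.0496 0.1466] pad z.144 [0.4207 0.048  0.144 ]
```

Both cameras agree to about 6 mm, and the averages match the given geometry: lid to paddle is 240 mm in x, as expected. I'll move above the cup and refine with the wrist camera.

Call:
{"op": "play_rows", "data": {"deltas": [8.5,2.4,2.85,0.4,0,0,0.062,8.5,2.4,2.85,0.4,0,0,0.062,8.5,2.4,2.85,0.4,0,0,0.062,8.5,2.4,2.85,0.4,0,0,0.062,8.5,2.4,2.85,0.4,0,0,0.062,8.5,2.4,2.85,0.4,0,0,0.062,8.5,2.4,2.85,0.4,0,0,0.062,8.5,2.4,2.85,0.4,0,0,0.062,8.5,2.4,2.85,0.4,0,0,0.062,8.5,2.4,2.85,0.4,0,0,0.062,8.5,2.4,2.85,0.4,0,0,0.062,8.5,2.4,2.85,0.4,0,0,0.062,8.5,2.4,2.85,0.4,0,0,0.062,8.5,2.4,2.85,0.4,0,0,0.062,8.5,2.4,2.85,0.4,0,0,0.062,8.5,2.4,2.85,0.4,0,0,0.062,8.5,2.4,2.85,0.4,0,0,0.062,8.5,2.4,2.85,0.4,0,0,0.062,8.5,2.4,2.85,0.4,0,0,0.062,8.5,0,0,0,0,0,0]}}

```text
time: 1.77
ee_pos: [0.6532, 0.0567, 0.3037]
eef_rot: [-3.141, -0.009, 0.015]
contact_force: [0.2, -0.8, -0.4]
gripper_width: 0.995
```

Run:
```python
from h import *
from cell import *
c=calibration("wrist"); p,d=snapshot("wrist"); cv2.imwrite("pics/w1.png",p[:,:,::-1]); np.save("pics/w1.npy",d)
print(manip.sense()["ee_pos"]); print(c)
np.savez("pics/w1c.npz",**c)
```

```text
[0.65187705 0.05479424 0.30320367]
{'intrinsics': array([[326.48003159,   0.        , 317.6181663 ],
       [  0.        , 326.48003159, 194.97315168],
       [  0.        ,   0.        ,   1.        ]]), 'T': array([[ 0.99993894, -0.00912687,  0.0062295 ,  0.65296273],
       [ 0.00671221,  0.94950014,  0.3136948 ,  0.13645588],
       [-0.00877797, -0.31363383,  0.94950343,  0.44747164],
       [ 0.        ,  0.        ,  0.        ,  1.        ]])}
```

View pics/w1.png

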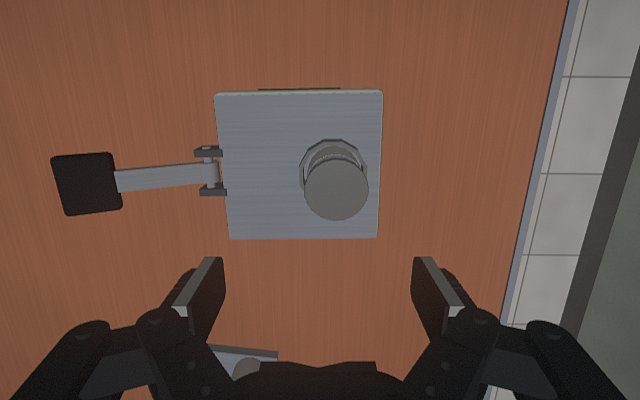

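The wrist view shows the lid at (336,188), the paddle at (87,184), and the deck corners at (215,93), (383,91), (378,238), (230,239).

Run:
```python
from h import *
c=dict(np.load("pics/w1c.npz")); d=np.load("pics/w1.npy")
for p,z in [((336,188),.18),((87,184),.144),((215,93),.1),((383,91),.1),((378,238),.1),((230,239),.1)]:
    print(p,onz(c,*p,z).round(4),unproj(c,*p,d[p[1],p[0]]).round(4))
```

```text
(336, 188) [0.6669 0.0545 0.18  ] [0.6669 0.0547 0.1806]
(87, 184) [0.4262 0.0453 0.144 ] [0.426  0.0452 0.1438]
(215, 93) [0.5454 0.1301 0.1   ] [0.5424 0.1299 0.0904]
(383, 91) [0.7161 0.1332 0.1   ] [0.7342 0.1322 0.0008]
(378, 238) [ 0.7217 -0.0307  0.1   ] [ 0.7417 -0.0793 -0.0011]
(230, 239) [ 0.548  -0.0339  0.1   ] [ 0.5178 -0.0829  0.    ]
```

The wrist reading agrees: cup at (0.667, 0.0545), paddle at (0.426, 0.045). Descending.

Call:
{"op": "play_rows", "data": {"deltas": [8.5,0.8,0,-2,0,0,0,8.5,0.7,0,-2.5,0,0,0,8.5,0,0,-2.5,0,0,0,8.5,0,0,-2.5,0,0,0,8.5,0,0,-2,0,0,0,8.5,0,0,-1.5,0,0,0,8.5,0,0,-1,0,0,0,8.5,0,0,0,0,0,0]}}

```text
time: 2.48
ee_pos: [0.663, 0.0495, 0.156]
eef_rot: [3.139, -0.008, -0.022]
contact_force: [-0.5, -0.4, 0.2]
gripper_width: 0.997
```

Call:
{"op": "play_rows", "data": {"deltas": [8.5,0.4,0.5,0,0,0,0,8.5,0,0,0,0,0,0]}}

```text
time: 2.65
ee_pos: [0.6671, 0.0539, 0.1568]
eef_rot: [3.139, -0.011, -0.022]
contact_force: [0.6, 0.4, 0.7]
gripper_width: 0.999
```

Run:
```python
from cell import *
s=manip.sense(); print(s["ee_pos"],s["eef_rot"],s["contact_force"])
```

```text
[0.66705999 0.0538715  0.15683007] [ 3.1390941  -0.01128365 -0.02235791] [0.6397156  0.42545673 0.6960568 ]
```

Aligned; closing.

Call:
{"op": "play_rows", "data": {"deltas": [4,0,0,0,0,0,0,4,0,0,0,0,0,0,4,0,0,0,0,0,0,4,0,0,0,0,0,0,4,0,0,0,0,0,0,4,0,0,0,0,0,0,4,0,0,0,0,0,0,4,0,0,0,0,0,0,4,0,0,0,0,0,0,4,0,0,0,0,0,0]}}

```text
time: 3.48
ee_pos: [0.6687, 0.0541, 0.1614]
eef_rot: [3.139, -0.011, -0.013]
contact_force: [0.4, 0.2, -0.4]
gripper_width: 0.619
```

Call:
{"op": "play_rows", "data": {"deltas": [4,0,0,1,0,0,0,4,0,0,2,0,0,0,4,0,0,2,0,0,0,4,0,0,2,0,0,0,4,0,0,2,0,0,0,4,0,0,2,0,0,0,4,0,0,2,0,0,0,4,0,0,1,0,0,0]}}

```text
time: 4.15
ee_pos: [0.6663, 0.054, 0.3091]
eef_rot: [3.139, -0.011, -0.02]
contact_force: [0.8, 0.4, -1.0]
gripper_width: 0.625
```

Run:
```python
from h import *
from cell import *
p,d=snapshot("scene"); a=p[80:290,260:500,::-1]; cv2.imwrite("pics/s2.png",cv2.resize(a,None,fx=2.5,fy=2.5))
print(manip.sense()["ee_pos"],manip.sense()["gripper_width"],manip.sense()["contact_force"])
```

```text
[0.66668544 0.0539923  0.31044902] 0.6200903887767971 [ 0.32624181 -0.07715036  1.93583414]
```

View pics/s2.png

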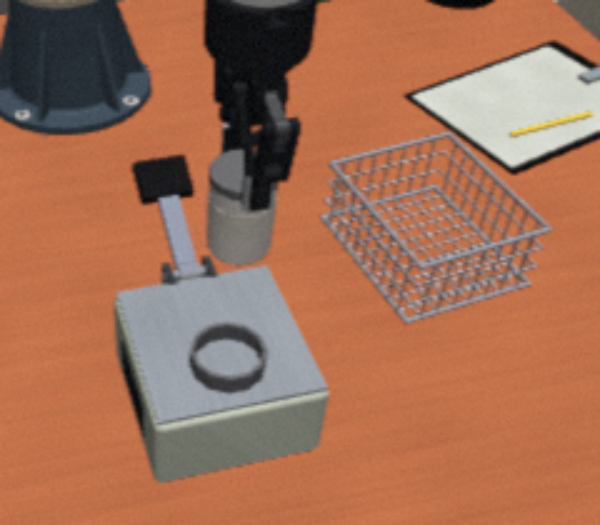

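The cup is held and the cradle is empty, with the ring at crop (228,357). Next I go over the basket centre at (0.4625, 0.363), yaw about 8.4°.

Call:
{"op": "play_rows", "data": {"deltas": [4,-1.8,2.8,0,0,0,0.014,4,-1.8,2.8,0,0,0,0.014,4,-1.8,2.8,0,0,0,0.014,4,-1.8,2.8,0,0,0,0.014,4,-1.8,2.8,0,0,0,0.014,4,-1.8,2.8,0,0,0,0.014,4,-1.8,2.8,0,0,0,0.014,4,-1.8,2.8,0,0,0,0.014,4,-1.8,2.8,0,0,0,0.014,4,-1.8,2.8,0,0,0,0.014,4,-1.8,2.8,0,0,0,0.014,4,0,0,0,0,0,0]}}

```text
time: 5.2
ee_pos: [0.4553, 0.3708, 0.3029]
eef_rot: [3.126, 0.233, -0.028]
contact_force: [0.4, 0.5, -0.6]
gripper_width: 0.626
```

Call:
{"op": "play_rows", "data": {"deltas": [4,0.4,-0.4,-2,0,0,0,4,0.3,-0.4,-2.5,0,0,0,4,0,0,-2.5,0,0,0,4,0,0,-2.5,0,0,0,4,0,0,-2.5,0,0,0,4,0,0,-2,0,0,0,4,0,0,0,0,0,0]}}

```text
time: 5.78
ee_pos: [0.4589, 0.3629, 0.1545]
eef_rot: [3.125, 0.241, -0.03]
contact_force: [-0.7, -0.1, -1.7]
gripper_width: 0.627
```

Run:
```python
from h import *
from cell import *
o=[]
for n,(a,b,c,e) in dict(scene=(80,240,340,520),side=(190,390,170,395)).items():
    p,d=snapshot(n); o.append(cv2.resize(p[a:b,c:e,::-1],(400,360)))
cv2.imwrite("pics/b1.png",np.hstack(o))
print(manip.sense()["ee_pos"],manip.sense()["gripper_width"],manip.sense()["contact_force"])
```

```text
[0.46043875 0.36401378 0.15837088] 0.6206095924649035 [ 0.15711416  0.05131244 -1.75092555]
```

View pics/b1.png

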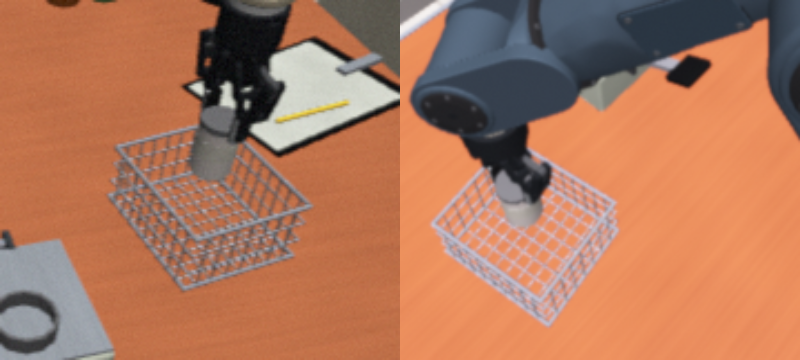

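The cup is centred over the basket in both views. Lowering it in.

Call:
{"op": "play_rows", "data": {"deltas": [4,0,0,-2,0,0,0,4,0,0,-2,0,0,0,4,0,0,-1.5,0,0,0,4,0,0,-1,0,0,0,4,0,0,-0.5,0,0,0,4,0,0,0,0,0,0]}}

```text
time: 6.38
ee_pos: [0.4655, 0.3669, 0.0959]
eef_rot: [-3.13, -0.241, 0.001]
contact_force: [-0.2, -0.0, -1.0]
gripper_width: 0.625
```

Call:
{"op": "play_rows", "data": {"deltas": [4,-0.2,-0.2,-0.8,0,0,0,4,0,0,-0.7,0,0,0,4,0,0,-0.7,0,0,0,4,0,0,0,0,0,0]}}

```text
time: 6.72
ee_pos: [0.4648, 0.3656, 0.0753]
eef_rot: [-3.127, -0.241, -0.006]
contact_force: [-0.1, 0.4, -1.1]
gripper_width: 0.622
```

Call:
{"op": "play_rows", "data": {"deltas": [4,0,0,-0.4,0,0,0,4,0,0,-0.3,0,0,0,8.5,0,0,0,0,0,0,8.5,0,0,0,0,0,0,8.5,0,0,0,0,0,0,8.5,0,0,0,0,0,0,8.5,0,0,0,0,0,0,8.5,0,0,0,0,0,0,8.5,0,0,0,0,0,0,8.5,0,0,0,0,0,0]}}

```text
time: 7.55
ee_pos: [0.4657, 0.3663, 0.0688]
eef_rot: [-3.126, -0.241, -0.009]
contact_force: [0.3, 0.3, 0.1]
gripper_width: 0.994
```

Call:
{"op": "play_rows", "data": {"deltas": [8.5,0,0,1,0,0,0,8.5,0,0,2,0,0,0,8.5,0,0,2.5,0,0,0,8.5,0,0,2.5,0,0,0,8.5,0,0,2.5,0,0,0,8.5,0,0,2.5,0,0,0,8.5,0,0,2.5,0,0,0,8.5,0,0,2.5,0,0,0,8.5,0,0,1,0,0,0,8.5,0,0,0,0,0,0]}}

```text
time: 8.38
ee_pos: [0.4633, 0.3647, 0.2734]
eef_rot: [-3.126, -0.241, -0.01]
contact_force: [-0.2, 0.3, -0.0]
gripper_width: 0.996
```

Run:
```python
from h import *
from cell import *
o=[]
for n,(a,b,c,e) in dict(scene=(80,240,340,520),side=(190,390,170,395)).items():
    p,d=snapshot(n); o.append(cv2.resize(p[a:b,c:e,::-1],(400,360)))
cv2.imwrite("pics/b2.png",np.hstack(o))
s=manip.sense();print(s["ee_pos"],s["eef_rot"],s["joint_positions"])
```

```text
[0.46268648 0.3643047  0.27077244] [-3.12733253 -0.24123643 -0.00495651] [0.58668432 0.3828205  1.50328248 0.00294236 1.25030941 0.43179337]
```

View pics/b2.png

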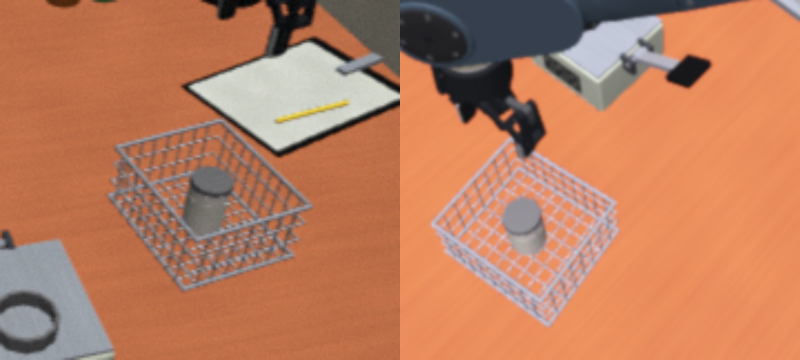

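The cup stands upright in the basket in both views. Closing the fingers and moving above the paddle.

Call:
{"op": "play_rows", "data": {"deltas": [0,-0.4,-2.5,0,0,0,-0.015,0,-0.4,-3,0,0,0,-0.015,0,-0.4,-3,0,0,0,-0.015,0,-0.4,-3,0,0,0,-0.015,0,-0.4,-3,0,0,0,-0.015,0,-0.4,-3,0,0,0,-0.015,0,-0.4,-3,0,0,0,-0.015,0,-0.4,-3,0,0,0,-0.015,0,-0.4,-3,0,0,0,-0.015,0,-0.4,-3,0,0,0,-0.015,0,0,-1.5,0,0,0,0,0,0,0,0,0,0,0]}}

```text
time: 9.48
ee_pos: [0.4091, 0.0403, 0.2488]
eef_rot: [3.139, -0.0, -0.047]
contact_force: [0.3, 0.2, -0.9]
gripper_width: -0.001
```

Run:
```python
from h import *
from cell import *
c=calibration("wrist");p,d=snapshot("wrist"); cv2.imwrite("pics/w3.png",p[:,:,::-1])
np.savez("pics/w3c.npz",**c); np.save("pics/w3.npy",d)
s=manip.sense();print(s["ee_pos"],s["eef_rot"],s["gripper_width"])
```

```text
[0.4089954  0.04124705 0.2487355 ] [ 3.13951480e+00 -5.75617228e-05 -4.81023458e-02] 0.0011339221546358864
```

View pics/w3.png

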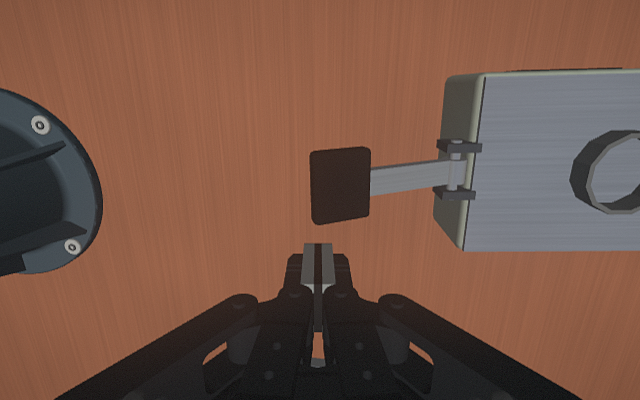

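The paddle face shows at (340,186), with corners (310,150), (370,147), (370,217), (314,224).

Run:
```python
from h import *
c=dict(np.load("pics/w3c.npz")); d=np.load("pics/w3.npy")
for p in [(340,186),(318,186),(362,186)]:
    print(p,onz(c,*p,.144).round(4),unproj(c,*p,d[p[1],p[0]]).round(4))
```

```text
(340, 186) [0.4228 0.0453 0.144 ] [0.4227 0.0459 0.1461]
(318, 186) [0.4053 0.0452 0.144 ] [0.4056 0.048  0.1533]
(362, 186) [0.4401 0.0455 0.144 ] [0.4407 0.044  0.1389]
```

Call:
{"op": "play_rows", "data": {"deltas": [0,0.6,0.2,-2,0,0,0,0,0.5,0.2,-2,0,0,0,0,0,0,-1.5,0,0,0,0,0,0,0,0,0,0]}}

```text
time: 9.87
ee_pos: [0.4193, 0.048, 0.1892]
eef_rot: [3.14, -0.0, -0.053]
contact_force: [-0.8, 0.1, -0.9]
gripper_width: 0.006
```

Call:
{"op": "play_rows", "data": {"deltas": [0,0,-0.2,-0.8,0,0,0,0,0,-0.1,-0.8,0,0,0,0,0,0,-0.8,0,0,0,0,0,0,-0.8,0,0,0,0,0,0,-0.6,0,0,0]}}

```text
time: 10.28
ee_pos: [0.4196, 0.0469, 0.1489]
eef_rot: [3.141, 0.004, -0.053]
contact_force: [-0.3, -1.0, 5.5]
gripper_width: 0.003
```

Contact at 5.5 N, with the tip at about 0.124. Continuing to level.

Call:
{"op": "play_rows", "data": {"deltas": [0,0,0,-0.7,0,0,0,0,0,0,-0.6,0,0,0,0,0,0,-0.5,0,0,0]}}

```text
time: 10.53
ee_pos: [0.4196, 0.0469, 0.1296]
eef_rot: [3.141, 0.004, -0.052]
contact_force: [-2.2, 0.8, 6.3]
gripper_width: -0.003
```

Call:
{"op": "play_rows", "data": {"deltas": [0,0,0,-0.4,0,0,0,0,0,0,-0.1,0,0,0]}}

```text
time: 10.7
ee_pos: [0.4192, 0.0469, 0.1235]
eef_rot: [3.141, 0.004, -0.054]
contact_force: [-2.6, -0.1, 5.9]
gripper_width: -0.005
```

Run:
```python
from h import *
from cell import *
o=[]
for n,(a,b,c,e) in dict(scene=(120,280,280,460),side=(160,300,220,378)).items():
    p,d=snapshot(n); o.append(cv2.resize(p[a:b,c:e,::-1],(400,356),interpolation=2))
    s=manip.sense();print(s["time"],s["ee_pos"],s["contact_force"])
cv2.imwrite("pics/l1.png",np.hstack(o))
c=calibration("wrist");p,d=snapshot("wrist"); cv2.imwrite("pics/w4.png",p[:,:,::-1])
np.savez("pics/w4c.npz",**c); np.save("pics/w4.npy",d)
s=manip.sense();print(s["time"],s["ee_pos"],s["contact_force"])
```

```text
10.75 [0.41918332 0.04688901 0.12354107] [-2.17402327 -0.10743285  5.49533002]
10.8 [0.41931188 0.04689097 0.12380907] [-3.48118058 -0.27164299  6.34268442]
10.85 [0.41933799 0.0469036  0.12395702] [-2.50239792  0.49930301  5.66962506]
```

View pics/l1.png

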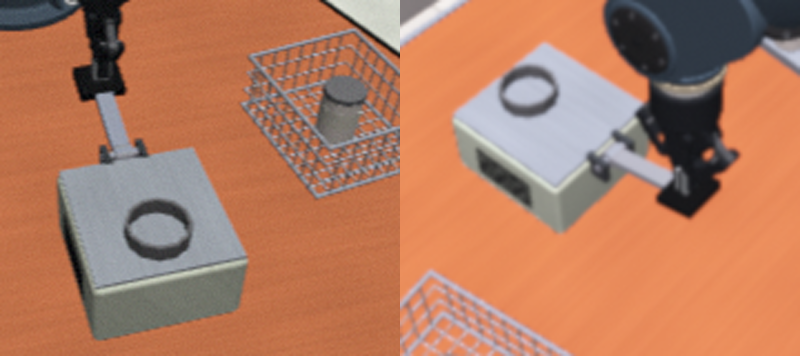

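View pics/w4.png

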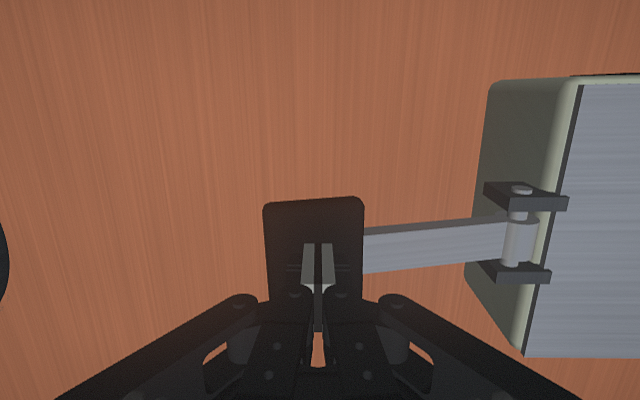

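The fingertips sit on the middle of the paddle, which spans (263–364, 200–300). The scene view shows the cup still upright in the basket. I'll check the paddle's tilt with the depth readings.

Run:
```python
from h import *
c=dict(np.load("pics/w4c.npz")); d=np.load("pics/w4.npy")
P=np.array([unproj(c,u,v,d[v,u]) for v in range(208,236,2) for u in range(272,356,2)])
print(P[:,2].min(),P[:,2].max(),P.mean(0))
A=np.c_[P[:,:2]-P[:,:2].mean(0),np.ones(len(P))]; k=np.linalg.lstsq(A,P[:,2],rcond=None)[0]; print("slope x,y",k)
from cell import manip; s=manip.sense(); print(s["time"],s["ee_pos"],s["contact_force"])
```

```text
0.11954114612190767 0.2674641093657026 [0.41621589 0.06627846 0.12450311]
slope x,y [-0.14810356  0.62543593  0.12450311]
10.85 [0.41933799 0.0469036  0.12395702] [-2.50239792  0.49930301  5.66962506]
```

Run:
```python
from h import *
c=dict(np.load("pics/w4c.npz")); d=np.load("pics/w4.npy")
for v in (206,212,220,230,240,260):
    print(v,[tuple(unproj(c,u,v,d[v,u]).round(3)) for u in (272,285,300,325,340,356)])
print([tuple(unproj(c,u,v,d[v,u]).round(3)) for u,v in ((380,252),(440,246),(495,242),(600,200),(620,300))])
```

```text
206 [(np.float64(0.397), np.float64(0.074), np.float64(0.125)), (np.float64(0.403), np.float64(0.073), np.float64(0.124)), (np.float64(0.41), np.float64(0.073), np.float64(0.123)), (np.float64(0.422), np.float64(0.073), np.float64(0.122)), (np.float64(0.429), np.float64(0.073), np.float64(0.121)), (np.float64(0.437), np.float64(0.072), np.float64(0.119))]
212 [(np.float64(0.397), np.float64(0.071), np.float64(0.127)), (np.float64(0.403), np.float64(0.071), np.float64(0.126)), (np.float64(0.41), np.float64(0.071), np.float64(0.126)), (np.float64(0.422), np.float64(0.07), np.float64(0.123)), (np.float64(0.429), np.float64(0.07), np.float64(0.122)), (np.float64(0.437), np.float64(0.07), np.float64(0.12))]
220 [(np.float64(0.397), np.float64(0.068), np.float64(0.128)), (np.float64(0.403), np.float64(0.068), np.float64(0.127)), (np.float64(0.41), np.float64(0.067), np.float64(0.126)), (np.float64(0.422), np.float64(0.066), np.float64(0.123)), (np.float64(0.429), np.float64(0.066), np.float64(0.122)), (np.float64(0.437), np.float64(0.065), np.float64(0.12))]
230 [(np.float64(0.397), np.flo
[... 633 characters left out ...]
t64(0.437), np.float64(0.055), np.float64(0.12))]
260 [(np.float64(0.396), np.float64(0.047), np.float64(0.128)), (np.float64(0.403), np.float64(0.047), np.float64(0.127)), (np.float64(0.411), np.float64(0.054), np.float64(0.14)), (np.float64(0.422), np.float64(0.057), np.float64(0.145)), (np.float64(0.429), np.float64(0.053), np.float64(0.137)), (np.float64(0.438), np.float64(0.044), np.float64(0.121))]
[(np.float64(0.45), np.float64(0.046), np.float64(0.115)), (np.float64(0.483), np.float64(0.047), np.float64(0.109)), (np.float64(0.515), np.float64(0.046), np.float64(0.102)), (np.float64(0.567), np.float64(0.07), np.float64(0.099)), (np.float64(0.593), np.float64(0.01), np.float64(0.101))]
```

The depth disagrees with the fingertip figure: the paddle still slopes up by about 0.2 rad, with its middle at about 0.123 m. The ~6 N force agrees with that, so the lever is only about half way. I'll cross-check with the scene camera while pressing on in small steps.

Call:
{"op": "play_rows", "data": {"deltas": [0,0,0,-0.5,0,0,0,0,0,0,-0.5,0,0,0,0,0,0,-0.2,0,0,0]}}

```text
time: 11.1
ee_pos: [0.4194, 0.0469, 0.1121]
eef_rot: [3.141, 0.003, -0.053]
contact_force: [-3.7, 0.5, 7.5]
gripper_width: -0.001
```

```bash
cat > lev.py <<'E'
from h import *
from cell import *
import sys
c=calibration("wrist");p,d=snapshot("wrist"); cv2.imwrite(f"pics/{sys.argv[1]}.png",p[:,:,::-1])
s=manip.sense();print(s["time"],s["ee_pos"],s["contact_force"])
T=c["T"]; v,u=np.mgrid[150:330:2,200:640:2]; dd=d[150:330:2,200:640:2]
K=c["intrinsics"]
q=np.stack([(u-K[0,2])/K[0,0]*dd,-(v-K[1,2])/K[1,1]*dd,-dd],-1).reshape(-1,3)@T[:3,:3].T+T[:3,3]
m=(abs(q[:,0]-.42)<.024)&(abs(q[:,1]-.0665)<.006)&(q[:,2]>.03)&(q[:,2]<.16)
P=q[m]; k=np.polyfit(P[:,0]-.417,P[:,2],1); print(len(P),"paddle slope",k, "lever~",.4+np.arctan(k[0]),"from z",.4-(k[1]-.1)/.115)
m=(abs(q[:,0]-.49)<.03)&(abs(q[:,1]-.0455)<.006)&(q[:,2]>.05); P=q[m]; k=np.polyfit(P[:,0],P[:,2],1); print("arm",len(P),.4+np.arctan(k[0]))
E
python3 lev.py w5
```

```text
11.15 [0.41927509 0.04684026 0.11197416] [-2.2780881  -0.03846454  6.7821259 ]
550 paddle slope [-0.12098099  0.11292393] lever~ 0.2796041229661952 from z 0.2876179647888145
arm 583 0.292515043583674
```

Three estimates agree on 0.28–0.29 rad. About 12 mm to go.

Call:
{"op": "play_rows", "data": {"deltas": [0,0,0,-0.6,0,0,0,0,0,0,-0.4,0,0,0,0,0,0,-0.2,0,0,0]}}

```text
time: 11.4
ee_pos: [0.4189, 0.0468, 0.0999]
eef_rot: [3.141, 0.003, -0.055]
contact_force: [-3.7, 0.1, 7.9]
gripper_width: 0.003
```

```bash
python3 lev.py w6; python3 lev.py w7
```

```text
11.45 [0.41883287 0.04682077 0.09975897] [-3.33606637 -0.27191564  8.10501119]
538 paddle slope [-0.00099931  0.10097765] lever~ 0.3990006952481091 from z 0.3914987111770047
arm 672 0.3985251665073197
11.5 [0.41891058 0.04682946 0.10000797] [-4.34905767 -0.08433686  8.34090521]
551 paddle slope [-0.02311986  0.10082894] lever~ 0.37688425722344443 from z 0.3927918333720449
arm 669 0.3975382755243431
```

Level at about 0.395 rad with 8 N. I'll hold here while making the final checks; the camera calls hold the last target.

```bash
python3 lev.py w8
python3 - <<'E'
from h import *
from cell import *
o=[]
for n,(a,b,c,e) in dict(scene=(110,290,130,490),side=(90,380,170,450)).items():
    p,d=snapshot(n); o.append(cv2.resize(p[a:b,c:e,::-1],None,fx=1.2,fy=1.2) if n=="side" else p[a:b,c:e,::-1])
h=max(x.shape[0] for x in o); o=[cv2.copyMakeBorder(x,0,h-x.shape[0],0,0,cv2.BORDER_CONSTANT) for x in o]
cv2.imwrite("pics/f1.png",np.hstack(o))
for i in range(5): snapshot("side")
s=manip.sense();print(s["time"],s["ee_pos"],s["contact_force"])
E
python3 lev.py w9
```

```text
11.55 [0.41890118 0.04684142 0.10014126] [-3.63312697  0.13976095  7.42132207]
537 paddle slope [-0.01368285  0.1009329 ] lever~ 0.38631800108866665 from z 0.391887855927384
arm 679 0.39720839933521934
11.9 [0.41893491 0.04683207 0.10029869] [-2.79185078  1.10084942  8.7965554 ]
11.95 [0.4189388  0.04681985 0.1003043 ] [-3.5187795   0.43647717  9.39643657]
541 paddle slope [-0.02215344  0.10125273] lever~ 0.3778501836720546 from z 0.389106734241347
arm 676 0.3963262893779818
```

View pics/f1.png

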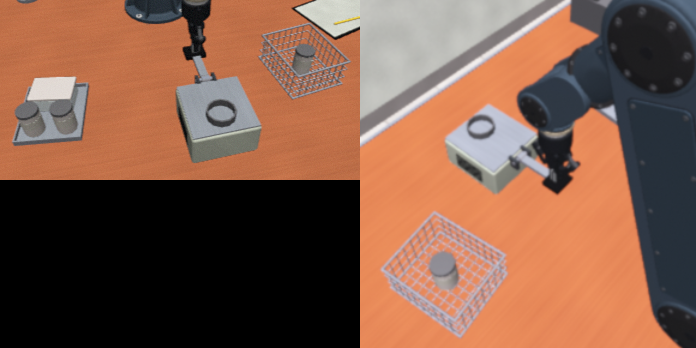

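The lever is steady and level. The cup is upright in the basket at scene crop (304,58), and the tray items at (50,105) haven't moved. Handing in.

```bash
python3 -c "
from cell import ticket; print(ticket.finish_job())"
```

```text
the job is handed in; nothing more can be done
None
```

I moved the rejected cup from the cradle into the wire basket. I then pressed the lever to level with the closed fingers and handed the job in at about 12 s while still holding it.

**Last checks:**
- **Lever:** three estimates from the wrist depth image (paddle slope, paddle height and arm slope) gave 0.38–0.40 rad. It stayed steady for over 0.5 s at about 8–9 N, and it was never pressed past level.
- **Cup:** it stands upright and let go in the basket in both camera views.
- **Tray:** the kept cups and the tub look unmoved. I judged this by eye and did not measure it.

**What disagreed:**
- **Fingertip length:** the paddle touched the closed fingers almost level with the TCP, not 25 mm ahead as specified. When the specified length said the lever was level, depth and force showed it was only at about 0.2 rad. I trusted the depth and force and pressed about 24 mm further.
- **Cameras:** the two fixed cameras differed by 5–10 mm in x. I used the wrist camera for the cup and paddle, and the average of the two for the basket.

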